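Stow the gauge's cover plate in the tool drawer

ROBOT

A 6-joint arm with a two-finger parallel gripper is mounted at the origin on the work surface. World frame = base frame: x ahead of the robot, y to its left, z up, the work surface at z = 0. Lengths are in mm, angles in rad, forces in N, time in s.
With the tool pointing down it reaches from about 400 to 925 mm from the base axis. Payload 12.5 kg.
Tool frame: the origin (TCP) lies at the very end of the fingers, on their centre line; the grasp point (between the pads) lies behind it (env.grip_depth is the z of the grasp point in the tool frame, in mm); z points along the fingers, y is the line along which they close (so a half turn about z gives the same grasp; the last joint's range is limited). The gripper opens to 95 mm and grips with 3 to 60 N. Pads are 20 mm wide; open, the fingers measure 119 mm over their backs; the gripper's body (75 mm by 180 mm) begins 59 mm behind the grasp point.
Start: joints at [-1.422, 0.491, 1.559, -0, 1.092, -0.106], TCP at [157.555, -604.833, 214.661] pointing down, gripper open.
Joint ranges: [-3.1, 3.1], [-0.84, 2.19], [0.05, 2.79], [-1.13, 4.28], [0.06, 2.93], [-2.69, 2.69]. Speed limits (rad/s): [2.22, 2.22, 2.79, 3.14, 3.14, 3.14].

INTERFACE

Orientations are given as [roll, pitch, yaw] about the fixed x, y, z axes, in that order (R = Rz(yaw) Ry(pitch) Rx(roll)).
In Python, from cell import env, optics gives the robot as it stands.
- The arm moves only by the tool step_arm, never from a script. Its argument "moves" is a list of rows, each an object of numbers: "tx", "ty", "tz": the shift along the tool's x, y, z in mm; "roll": the turn about the tool's z in rad. In form: [{"tx": .., "ty": .., "tz": .., "roll": ..}, ...]. A call has 1 to 12 rows; each row is the pose to reach, as a shift and turn from the pose commanded when the call began, along the tool's axes at that moment; what a row does not reach only later rows make up. A row lasts 1/12 s, in which the tool goes at most 41.7 mm and 7.16 degrees, less where a joint would pass 70% of its speed; a pose out of reach is approached as far as the arm can. A call with a gripper value outside its range is refused whole. "grip" is the finger opening in mm, from 0 to 95.1, set as the call begins (left out, the last holds). The fingers move at their own pace and stop on an object; the grip force is fixed at half the most. Time passes only in rows, so rows that repeat a pose let the fingers close. It gives the time, the measured TCP pose, the force, the opening and the grip force at its end, in the units of the state.
- env.state(): the state, without advancing time (a new reading comes with each control period).
- optics.read_camera(name): name is "scene" or "top" or "wrist"; returns a dict with "pixels" (480x640x3 uint8, blue, green, red), "mtx" (3x3 intrinsics, pixels), "dist" ([k1, k2, p1, p2, k3] as OpenCV has them; the pictures are not rectified), "view" (4x4, takes a point from world to camera coordinates). Camera axes: x right, y down, z forward; pixel columns grow to the right and rows downward; lengths in mm; the calibration is good to about 2 mm. A picture is of the moment at which its call begins. There is no depth.
- env.job_done(): hands the job in; it is judged then, once.
The state is a dict: "t": time; "joints": joint angles; "qvel": joint speeds; "tau": joint torques, N m; "eef_pos": TCP position; "tcp_rot": TCP orientation; "ft_force": force on the tool from outside, world axes, zero at the start; "moment": the same for the moment, N m; "opening": opening from 0.0 (shut) to 1.0 (fully open); "grip_force": force on a finger pad.
Only numpy, scipy, OpenCV 4.12 (cv2) and the standard library are available. Lean on these libraries where they do the work, as an engineer would, in place of code of your own. Each camera call takes 0.05 s, during which the arm holds its last target. There are 200 camera calls.

TASK

Lift the cover plate off the two pins of the gauge housing and lean it on the sloped rest, its long edge down at the foot, and let go of it there so that you can change your grip. Then take it again and stand it gently on its long edge in the slot across the open drawer, let go, and slide the drawer fully shut with the plate still standing in its slot. Do not knock it hard against the cabinet or drawer, and leave the loose tools and parts lying about where they are.

Things in the scene. Friction and masses are not known exactly. Their poses are not given: they have to be found in the camera images.
- plate: Bare aluminium cover plate, 90 (x) x 150 (y) x 8 (z) mm, about 0.36 kg, a 10 mm hole near each short end (y = +-65 mm). Origin: centre of its underside; z: its normal, to the handle side. A dark steel bar handle runs along y over its middle: bar 14 (x) x 100 (y) x 16 (z) mm, 24 to 40 mm above the underside, with a leg at each end. Starts lying on the housing, handle up.
- plate_handle (a point): Centre of the plate's bar handle, 32 mm above the plate's underside; axes as the plate's.
- housing: Grey gauge housing fixed to the bench, 84 (x) x 150 (y) mm and 60 mm high, on a 100 x 170 mm foot; open inside. Origin at the centre of its underside. Two 8 mm steel pins stand 12 mm above its top at y = +-65 mm and pass through the plate's holes.
- rest: Wooden sloped rest fixed to the bench; origin at the bench under its steel foot (140 x 170 mm). Its face, 56 mm up the slope and 170 mm wide (y), rises to the rest's own +x (not away from the robot) at 45 degrees, so it looks to its -x and up. A lip at the foot of the slope stands 12 mm proud of the face. Panel 12 mm thick, free space behind its top: a leaning plate reaches 34 mm past it.
- rest_foot (a point): Middle of the inner corner between the sloping face and the lip, 45 mm above the bench; axes as the rest's (x level towards the rising side, y along the lip, z up). The plate's lower long edge belongs here.
- cabinet: Green steel cabinet fixed to the bench, 250 (x) x 240 (y) x 150 (z) mm; origin on the bench under the middle of its front face, which looks to -x (to the robot). A blue bin 60 mm high stands on its top, from 140 mm behind the face. A plate standing in the drawer's slot passes under its top with 24 mm to spare.
- drawer (a joint): Opening of the cabinet's only drawer in m: 0 fully shut, up to 0.20 open; it slides out along the cabinet's -x. Starts open. Needs about 3 N to slide.
- drawer_front (a point): Middle of the outer face of the drawer front (234 wide, 120 high, 12 mm thick, its top 134 mm above the bench, no protruding handle); moves with the drawer; axes as the cabinet's. This point is 74 mm above the bench.
- slot (a point): Middle of the slot's floor, 22 mm above the bench, 92 mm behind the front's outer face; moves with the drawer; axes as the cabinet's. The slot runs along y across the drawer (196 mm inside): a 12 mm gap between two wooden strips 6 mm thick, 28 mm high. From its centre 80 mm are free to the drawer front and 67 mm to a 50 mm high partition behind. Drawer sides 60 mm high.
- link_a: Bystander: dark forged link, 155 mm long, a boss at each end, up to 24 mm high, lying near the robot.
- link_b: Bystander: link like link_a, lying to the left of the cabinet.
- wrench: Bystander: steel wrench lying near the robot.
- screwdriver: Bystander: screwdriver lying to the right of the cabinet.
- jar: Bystander: jar, 60 mm wide, 75 mm high, on the left.
- oil_bottle: Bystander: bottle, 56 mm wide, 160 mm high, on the right.
- gauge_block: Bystander: steel block, 70 x 45 x 30 mm, near the robot on the right.
There are look-alikes about, which are no part of the job. Several things have the shape of the plate; the one meant has the colours described above.

How it is judged:
By the outcome, as a careful person would: the job done as asked, in the order asked, and still so for the second after the job is handed in, with the robot touching nothing.
It also fails if it takes over 72 s, if anything falls off the work surface, if the arm or the gripper's body presses on something with over 40 N, if the wrist force passes 120 N, or if a joint passes its speed limit or range.

## Working session

There is one attempt and no reset: what is moved stays moved. The work goes in short steps, Python scripts to look and compute and a tool call to move; the robot and the scene stay as the last step left them, time stands still between calls to the robot, and variables do not carry over. Pictures are saved under pics/ and viewed, at most 15 in all, crops included, and the job is handed in when it is done.

Besides the shell and the picture viewer there is one more tool, called after "Emit:" as name(argument=value, ...) on one line, values as JSON. step_arm: Moves the arm, as the interface text tells. Its arguments: {"type":"object","properties":{"moves":{"type":"array"},"grip":{"type":"number"}},"required":["moves"]}

```bash
ls; mkdir -p pics; cat > h.py <<'E'
import numpy as np, cv2
from cell import env, optics
def ray(c,uv):
    p=cv2.undistortPoints(np.array(uv,float).reshape(-1,1,2),np.array(c['mtx'],float),np.array(c['dist'],float)).reshape(-1,2)
    V=np.array(c['view'],float);R=V[:3,:3];o=-R.T@V[:3,3]
    return o,np.c_[p,np.ones(len(p))]@R
def onz(c,uv,z):
    o,d=ray(c,uv);return o+d*((z-o[2])/d[:,2])[:,None]
def proj(c,P):
    V=np.array(c['view'],float)
    return cv2.projectPoints(np.array(P,float).reshape(-1,3),cv2.Rodrigues(V[:3,:3])[0],V[:3,3],np.array(c['mtx'],float),np.array(c['dist'],float))[0].reshape(-1,2)
def tri(c1,u1,c2,u2):
    o1,d1=ray(c1,u1);o2,d2=ray(c2,u2);d1=d1[0];d2=d2[0]
    s=np.linalg.lstsq(np.c_[d1,-d2],o2-o1,rcond=None)[0]
    a=o1+d1*s[0];b=o2+d2*s[1];return (a+b)/2,np.linalg.norm(a-b)
E
python3 - <<'E'
from h import *
import pickle
for n in('top','scene'):
    c=optics.read_camera(n);pickle.dump(c,open(n+'0.pkl','wb'));cv2.imwrite(f'pics/{n}0.png',c['pixels'])
    V=np.array(c['view']);print(n,-V[:3,:3].T@V[:3,3],V[2,:3])
print(env.state(),env.grip_depth)
E
```

```text
pics
top [ 167.01543047   -5.83706165 1574.40636254] [ 0.20131205  0.01096035 -0.97946584]
scene [1129.23425779  -37.70739515 1156.25268693] [-0.52474942  0.01585862 -0.85110901]
{'t': 0.1, 'joints': array([-1.42157830e+00,  4.91510299e-01,  1.55942092e+00,  1.35853486e-05,
        1.09166659e+00, -1.05588017e-01]), 'qvel': array([-9.04550846e-05, -2.66918683e-03, -3.34354163e-03,  2.69145383e-04,
       -2.20151695e-04,  2.67135504e-04]), 'tau': array([ 1.89036582e-03, -6.13622403e+01, -2.58605862e+01,  6.93745888e-02,
        4.70258261e-02, -3.32694572e-05]), 'eef_pos': array([ 157.53541241, -604.59158127,  214.10216986]), 'tcp_rot': array([-3.14059437e+00, -1.17916543e-04,  2.54799716e-01]), 'ft_force': array([-0.0548446 ,  0.48343248,  0.37757772]), 'moment': array([-0.01068627, -0.02114812, -0.02946131]), 'grip_force': 0.0, 'opening': 0.9989253761789229} -18.8
```

View pics/top0.png

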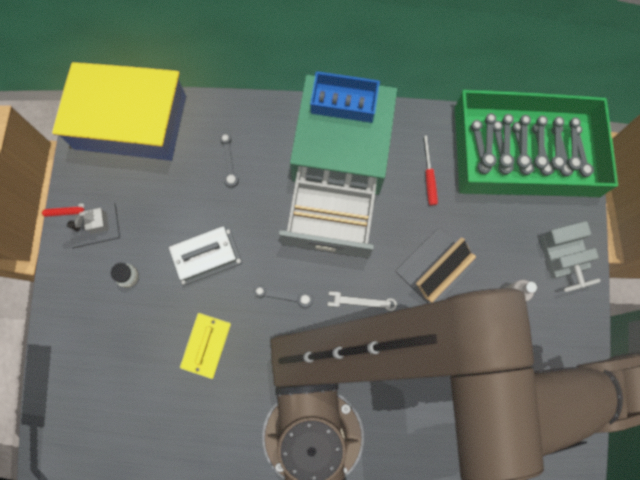

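View pics/scene0.png

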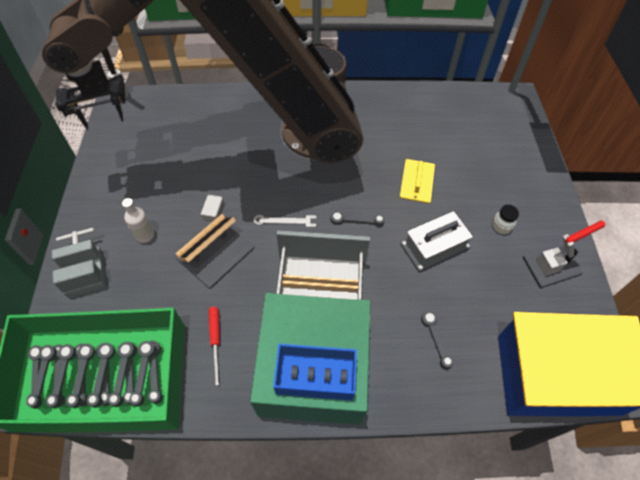

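The top view shows two candidates for the plate. One is silver with a dark handle at about (204,255), lying on the grey housing. The other is yellow at (205,346), flat on the bench. Bare aluminium on the housing fits the silver one. I'll confirm that in an enlarged crop and check the rest and drawer in the same picture.

```bash
python3 - <<'E'
from h import *
import pickle
T=pickle.load(open('top0.pkl','rb'));S=pickle.load(open('scene0.pkl','rb'))
a=T['pixels'];b=S['pixels']
f=lambda im,x,y,w,h:cv2.resize(im[y:y+h,x:x+w],(400,300),interpolation=cv2.INTER_CUBIC)
o=np.vstack([np.hstack([f(a,155,210,100,75),f(a,390,225,100,75)]),np.hstack([f(b,390,200,100,75),f(b,165,205,100,75)])])
cv2.imwrite('pics/crop1.png',o)
o=np.vstack([np.hstack([f(a,270,175,120,90),f(b,255,220,120,90)])])
cv2.imwrite('pics/crop2.png',o)
E
```

```text
(no output)
```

View pics/crop1.png

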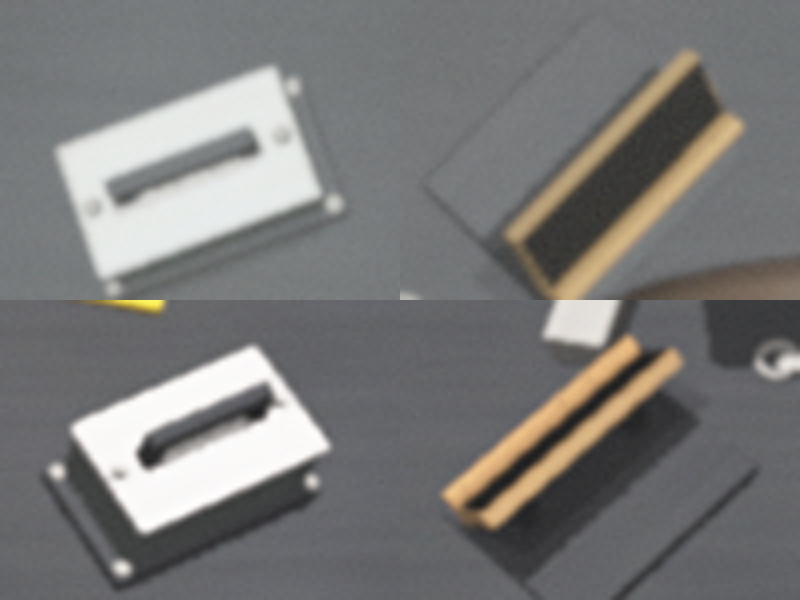

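View pics/crop2.png

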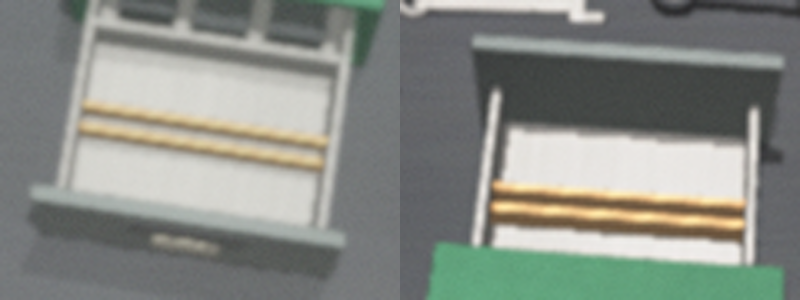

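Crop 1: the silver plate with dark handle and visible pins sits on the grey footed housing, top (204,255), so it is the one meant. The rest's two tan strips are at top (541..563, 239..299). The foot plate extends up-left (+x, +y), and the dark face is foreshortened in the scene view, so the face should rise towards +x, +y. I'll check that numerically. Crop 2: the drawer is open with two tan strips, at about top (330,215).

```bash
cat > m.py <<'E'
from h import *
import pickle
T=pickle.load(open('top0.pkl','rb'));S=pickle.load(open('scene0.pkl','rb'))
def comps(c,lo,hi,roi,amin=25):
    x,y,w,h=roi;im=cv2.cvtColor(c['pixels'],cv2.COLOR_BGR2HSV)[y:y+h,x:x+w]
    k=6;im=cv2.resize(cv2.resize(c['pixels'][y:y+h,x:x+w],None,fx=k,fy=k,interpolation=cv2.INTER_CUBIC),None,fx=1,fy=1)
    m=cv2.inRange(cv2.cvtColor(im,cv2.COLOR_BGR2HSV),lo,hi)
    cs,_=cv2.findContours(m,cv2.RETR_EXTERNAL,cv2.CHAIN_APPROX_NONE)
    out=[]
    for q in cs:
        if cv2.contourArea(q)<amin*k*k: continue
        r=cv2.minAreaRect(q);out.append((cv2.contourArea(q)/k/k,(cv2.boxPoints(r)+.5)/k-.5+[x,y]))
    return sorted(out,key=lambda a:-a[0])
if __name__=='__main__':
    np.set_printoptions(precision=1,suppress=True)
    def show(n,c,lo,hi,roi,zs):
        for A,b in comps(c,lo,hi,roi):
            print(n,round(A),b.round(1).tolist())
            for z in zs:
                P=onz(c,b,z);d=P[1]-P[0];e=P[2]-P[1]
                L=d if np.hypot(*d[:2])>np.hypot(*e[:2]) else e
                print('  z',z,P[:,:2].tolist(),'c',P.mean(0)[:2],'len',np.hypot(*d[:2]),np.hypot(*e[:2]),'ang',np.degrees(np.arctan2(L[1],L[0])))
    tan=((8,60,110),(30,255,255))
    show('plateT',T,(0,0,175),(180,60,255),(160,220,85,70),[68])
    show('plateS',S,(0,0,190),(180,60,255),(395,205,85,70),[68])
    show('handT',T,(0,0,0),(180,255,120),(180,237,40,28),[100])
    show('restT',T,tan[0],tan[1],(395,230,90,75),[84.6,53.5])
    show('restS',S,tan[0],tan[1],(165,205,80,65),[84.6,53.5])
    show('slotT',T,tan[0],tan[1],(285,195,95,40),[50])
    show('slotS',S,tan[0],tan[1],(270,265,105,35),[50])
    show('cabT',T,(50,80,60),(85,255,200),(285,70,115,122),[150])
    show('frontT',T,(60,10,110),(100,80,200),(275,225,105,30),[134])
E
python3 m.py
```

```text
plateT 2068 [[166.9, 247.0], [226.5, 223.9], [239.2, 256.9], [179.6, 279.9]]
  z 68 [[459.5656512979944, 406.1679770042897], [529.5408563286021, 256.0222961633811], [445.2077276655018, 215.28463730120055], [376.10956085382566, 363.4653685591429]] c [452.6 310.2] len 165.65100299803672 93.65699888250971 ang -65.01218662485512
plateS 1618 [[407.0, 230.7], [458.8, 207.3], [472.2, 236.9], [420.3, 260.3]]
  z 68 [[437.6606460358589, 223.47274292045626], [362.8931995285236, 379.6042948571239], [460.52691000346124, 398.8978527314003], [529.0618751439014, 247.53307884052913]] c [447.5 312.4] len 173.11046348323254 99.5217704653208 ang 115.58858014406694
handT 62 [[183.1, 257.9], [217.8, 244.4], [219.0, 247.4], [184.3, 260.9]]
  z 100 [[427.89592249296334, 352.4817385187802], [467.7387662959163, 267.50396935254867], [460.1693659131137, 263.7755718268107], [420.3723268990424, 348.6501331030236]] c [444.  308.1] len 93.85453348014599 8.43781786157424 ang -64.87990588107053
restT 450 [[420.8, 293.5], [465.5, 246.2], [476.2, 256.4], [431.5, 303.6]]
  z 84.6 [[376.6896964142197, -247.5957068100039
[... 3182 characters left out ...]
5815 197.93962357767822 ang 84.18677305812317
cabT 9943 [[284.6, 69.6], [399.4, 69.6], [399.4, 178.1], [284.6, 178.1]]
  z 150 [[934.9311310025482, 131.56464662226628], [954.9633585937079, -169.5302695196343], [652.7925846437552, -176.19664132573558], [634.9538717988211, 108.37617473331191]] c [794.4 -26.4] len 301.7605651319638 302.244300430249 ang -178.7361682448709
frontT 396 [[276.2, 234.6], [277.7, 225.7], [376.1, 242.8], [374.6, 251.7]]
  z 134 [[493.9642114903207, 119.46387818266788], [516.5305346630231, 117.37010507690962], [488.2260662300487, -125.88189310817982], [465.8649146540997, -123.03170422661351]] c [491.1  -3. ] len 22.6632483848464 244.89319621890687 ang -96.63701203694107
```

```bash
python3 - <<'E'
from m import *
np.set_printoptions(precision=1,suppress=True)
print('panel top',tri(T,[440,261.9],S,[210.75,240]),'lip',tri(T,[451.8,276.9],S,[200.5,235]))
a=np.array([[55,148],[277,66],[322,195],[105,278]])/4+[155,210]
b=np.array([[70,128],[257,45],[330,147],[143,233]])/4+[390,200]
for c,q in((T,a),(S,b)):
    P=onz(c,q,68);print(P[:,:2].tolist(),P.mean(0),np.linalg.norm(P-np.roll(P,-1,0),axis=1))
    d=P[1]-P[0];print(np.degrees(np.arctan2(d[1],d[0])))
h=np.array([[107,180],[252,128],[258,143],[112,193]])/4+[155,210]
P=onz(T,h,100);print('bar top',P[:,:2].tolist(),P.mean(0))
h=np.array([[143,143],[265,83]])/4+[390,200]
P=onz(S,h,100);print('bar S',P.mean(0))
# cabinet front top edge, drawer front top edges in top crop2 (scale 400/120)
k=np.array([[30,190],[345,237]])*.3+[270,175];print('front outer top edge',onz(T,k,134))
k=np.array([[75,-1],[385,45]])*.3+[270,175]
g=cv2.inRange(cv2.cvtColor(T['pixels'],cv2.COLOR_BGR2HSV),(50,80,60),(85,255,200))
for x in(300,320,340,360,375):
    ys=np.nonzero(g[100:200,x])[0];y=ys.max()+100.5;print('cab',x,y,onz(T,[[x,y]],150)[0][:2],onz(T,[[x,y]],134)[0][:2])
E
```

```text
panel top (array([ 461.7, -297.5,   75.7]), np.float64(2.811655384270219)) lip (array([ 429.1, -333.9,   49.8]), np.float64(1.909343867048846))
[[459.76906176604604, 401.1544250512819], [522.3654924350635, 261.1512893805507], [439.75879582901774, 224.36752548745056], [377.4536173946635, 359.28440997930903]] [449.8 311.5  68. ] [153.4  90.4 148.6  92.4]
-65.91023060424871
[[441.764421306485, 224.37958485317694], [376.0232086371708, 364.112899468005], [460.10310328469143, 399.8911471552705], [523.3695059996861, 262.6478279209621]] [450.3 312.8  68. ] [154.4  91.4 151.1  90.1]
115.19587271257241
bar top [[435.1031091751141, 356.72908311148234], [473.939633942445, 267.5678735559126], [464.56909367353614, 262.84875790267455], [427.0179722696059, 352.645304299988]] [450.2 309.9 100. ]
bar S [451.7 307.8 100. ]
front outer top edge [[ 500.9  113.1  134. ]
 [ 479.6 -119.8  134. ]]
cab 300 164.5 [672.7  72.7] [678.4  73.6]
cab 320 167.5 [667.8  22.5] [673.4  22.8]
cab 340 171.5 [660.4 -27.8] [665.9 -28. ]
cab 360 173.5 [658.3 -77.6] [663.8 -78.4]
cab 375 176.5 [ 652.9 -115.2] [ 658.3 -116.4]
```

The triangulated heights are 75.7 mm for the upper-left strip and 49.8 mm for the lower-right one. The face therefore rises along yaw 48.9°, with the foot corner at about (433,-329,45). The plate centre is (450,311) and its yaw is 25°.

```bash
cat > g.py <<'E'
import sys,numpy as np
from cell import env
# python3 g.py x y z yawdeg ...  -> shifts from the present measured pose
s=env.state();p=s['eef_pos'];w=s['tcp_rot'][2];c,n=np.cos(w),np.sin(w)
print('t',round(s['t'],2),'pos',p.round(1),'rot',s['tcp_rot'].round(4),'yaw',round(np.degrees(w),2),'open',round(s['opening']*95.1,1),'gf',s['grip_force'],'F',s['ft_force'].round(1),'q',s['joints'].round(2))
a=list(map(float,sys.argv[1:]))
for i in range(0,len(a),4):
    d=np.array(a[i:i+3])-p;r=w-np.radians(a[i+3]);r=(r+np.pi)%(2*np.pi)-np.pi
    print('tx %.1f ty %.1f tz %.1f roll %.4f'%(c*d[0]+n*d[1],n*d[0]-c*d[1],-d[2],r))
E
python3 g.py 560 -100 300 90 450 311 200 115
```

```text
t 0.1 pos [ 157.5 -604.6  214.1] rot [-3.1406e+00 -1.0000e-04  2.5480e-01] yaw 14.6 open 95.0 gf 0.0 F [-0.1  0.5  0.4] q [-1.42  0.49  1.56  0.    1.09 -0.11]
tx 516.7 ty -386.9 tz -85.9 roll -1.3160
tx 513.8 ty -812.3 tz 14.1 roll -1.7523
```

Emit:
step_arm(moves=[{"tx":517,"ty":-387,"tz":-86,"roll":-1.316},{"tx":517,"ty":-387,"tz":-86,"roll":-1.316},{"tx":517,"ty":-387,"tz":-86,"roll":-1.316},{"tx":517,"ty":-387,"tz":-86,"roll":-1.316},{"tx":517,"ty":-387,"tz":-86,"roll":-1.316},{"tx":517,"ty":-387,"tz":-86,"roll":-1.316},{"tx":517,"ty":-387,"tz":-86,"roll":-1.316},{"tx":517,"ty":-387,"tz":-86,"roll":-1.316},{"tx":517,"ty":-387,"tz":-86,"roll":-1.316},{"tx":517,"ty":-387,"tz":-86,"roll":-1.316},{"tx":517,"ty":-387,"tz":-86,"roll":-1.316},{"tx":517,"ty":-387,"tz":-86,"roll":-1.316}], grip=50)

```text
t: 1.1
eef_pos: [467.5, -215.5, 280.9]
tcp_rot: [-3.141, 0.0, 1.575]
ft_force: [0.3, -0.9, -0.9]
opening: 0.531
grip_force: 0.0
```

```bash
python3 g.py 450 311 200 115
```

```text
t 1.1 pos [ 467.5 -215.5  280.9] rot [-3.1415  0.      1.5753] yaw 90.26 open 50.5 gf 0.0 F [ 0.3 -0.9 -0.9] q [-0.56  0.27  1.73 -0.    1.14 -0.56]
tx 526.6 ty -15.1 tz 80.9 roll -0.4319
```

Emit:
step_arm(moves=[{"tx":526,"ty":-15,"tz":80,"roll":-0.432},{"tx":526,"ty":-15,"tz":80,"roll":-0.432},{"tx":526,"ty":-15,"tz":80,"roll":-0.432},{"tx":526,"ty":-15,"tz":80,"roll":-0.432},{"tx":526,"ty":-15,"tz":80,"roll":-0.432},{"tx":526,"ty":-15,"tz":80,"roll":-0.432},{"tx":526,"ty":-15,"tz":80,"roll":-0.432},{"tx":526,"ty":-15,"tz":80,"roll":-0.432},{"tx":526,"ty":-15,"tz":80,"roll":-0.432},{"tx":526,"ty":-15,"tz":80,"roll":-0.432},{"tx":526,"ty":-15,"tz":80,"roll":-0.432},{"tx":526,"ty":-15,"tz":80,"roll":-0.432}])

```text
t: 2.1
eef_pos: [451.9, 278.8, 205.0]
tcp_rot: [-3.141, 0.0, 2.003]
ft_force: [1.2, -0.5, -0.2]
opening: 0.526
grip_force: 0.0
```

```bash
python3 - <<'E'
from h import *
import pickle
c=optics.read_camera('wrist');pickle.dump(c,open('w1.pkl','wb'));cv2.imwrite('pics/w1.png',c['pixels'])
E
python3 g.py 450 311 84 115
```

```text
t 2.15 pos [451.4 284.1 203.9] rot [-3.1414e+00 -1.5000e-03  2.0051e+00] yaw 114.88 open 50.2 gf 0.0 F [-3.5  2.4 -3.2] q [0.44 0.37 1.8  0.   0.97 0.  ]
tx 25.0 ty 10.0 tz 119.9 roll -0.0020
```

View pics/w1.png

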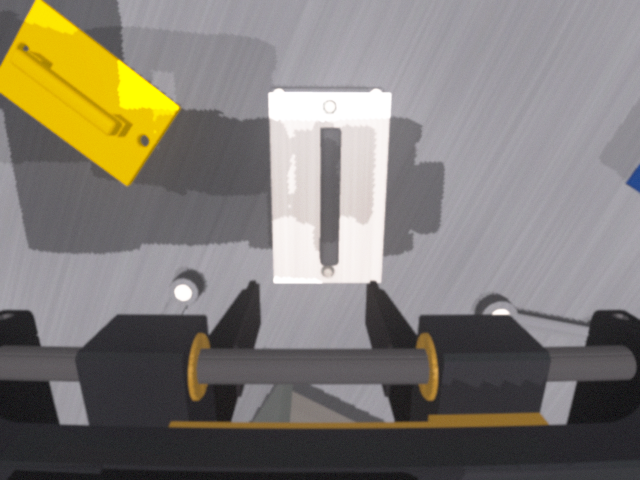

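The wrist view shows the silver plate with its bar from (331,128) to (329,265), both pins visible and the bar aligned with the fingers. The yellow look-alike is at upper left. I'll locate the bar from these pixels.

```bash
python3 - <<'E'
from h import *
import pickle
c=pickle.load(open('w1.pkl','rb'))
P=onz(c,[[331,128],[329.3,265]],100);print(P,P.mean(0));d=P[0]-P[1];print(np.linalg.norm(d),np.degrees(np.arctan2(d[1],d[0])))
P=onz(c,[[330,106.5],[328,272]],70);print(P.mean(0))
print(onz(c,[[269,93],[391,93],[381,283],[274,283]],68).mean(0))
E
python3 g.py 450 311 84 115
```

```text
[[429.52456619 357.92114686 100.        ]
 [470.70134626 268.50187594 100.        ]] [450.11295622 313.2115114  100.        ]
98.44456932910401 114.72565056564609
[450.63211043 313.03243582  70.        ]
[450.7233825  312.63996286  68.        ]
t 2.15 pos [451.4 284.1 203.9] rot [-3.1414e+00 -1.5000e-03  2.0051e+00] yaw 114.88 open 50.2 gf 0.0 F [-3.5  2.4 -3.2] q [0.44 0.37 1.8  0.   0.97 0.  ]
tx 25.0 ty 10.0 tz 119.9 roll -0.0020
```

Emit:
step_arm(moves=[{"tx":0,"ty":0,"tz":0,"roll":0},{"tx":0,"ty":0,"tz":0,"roll":0}])

```text
t: 2.32
eef_pos: [452.1, 277.0, 204.9]
tcp_rot: [-3.14, 0.0, 2.005]
ft_force: [0.5, -0.9, 0.2]
opening: 0.528
grip_force: 0.0
```

```bash
python3 g.py 450.5 313 84 114.7
```

```text
t 2.32 pos [452.1 277.  204.9] rot [-3.1403e+00  3.0000e-04  2.0047e+00] yaw 114.86 open 50.2 gf 0.0 F [ 0.5 -0.9  0.2] q [ 0.43  0.37  1.8  -0.    0.97 -0.01]
tx 33.3 ty 13.7 tz 120.9 roll 0.0028
```

Emit:
step_arm(moves=[{"tx":33,"ty":13.7,"tz":40,"roll":0.003},{"tx":33,"ty":13.7,"tz":40,"roll":0.003},{"tx":33,"ty":13.7,"tz":70,"roll":0.003},{"tx":33,"ty":13.7,"tz":95,"roll":0.003},{"tx":33,"ty":13.7,"tz":110,"roll":0.003},{"tx":33,"ty":13.7,"tz":121,"roll":0.003},{"tx":33,"ty":13.7,"tz":121,"roll":0.003},{"tx":33,"ty":13.7,"tz":121,"roll":0.003}])

```text
t: 2.98
eef_pos: [451.6, 311.7, 84.8]
tcp_rot: [-3.141, 0.0, 1.999]
ft_force: [0.4, 1.1, 0.3]
opening: 0.529
grip_force: 0.0
```

Emit:
step_arm(moves=[{"tx":0,"ty":0,"tz":0,"roll":0},{"tx":0,"ty":0,"tz":0,"roll":0},{"tx":0,"ty":0,"tz":0,"roll":0},{"tx":0,"ty":0,"tz":0,"roll":0},{"tx":0,"ty":0,"tz":0,"roll":0},{"tx":0,"ty":0,"tz":0,"roll":0}], grip=8)

```text
t: 3.48
eef_pos: [451.2, 312.5, 84.7]
tcp_rot: [3.141, 0.0, 2.0]
ft_force: [-0.5, -1.2, -0.2]
opening: 0.163
grip_force: 0.3
```

```bash
python3 g.py 450.5 313 84 114.7
```

```text
t 3.48 pos [451.2 312.5  84.7] rot [3.1414e+00 1.0000e-04 2.0000e+00] yaw 114.59 open 15.5 gf 0.25816225446760654 F [-0.5 -1.2 -0.2] q [ 0.49  0.55  1.88 -0.    0.71  0.06]
tx 0.8 ty -0.4 tz 0.7 roll -0.0019
```

Touching now, so I'll let it close fully and then lift.

Emit:
step_arm(moves=[{"tx":0,"ty":0,"tz":0,"roll":0},{"tx":0,"ty":0,"tz":0,"roll":0},{"tx":0,"ty":0,"tz":0,"roll":0},{"tx":0,"ty":0,"tz":0,"roll":0},{"tx":0,"ty":0,"tz":-5,"roll":0},{"tx":0,"ty":0,"tz":-10,"roll":0},{"tx":0,"ty":0,"tz":-15,"roll":0},{"tx":0,"ty":0,"tz":-25,"roll":0},{"tx":0,"ty":0,"tz":-40,"roll":0},{"tx":0,"ty":0,"tz":-65,"roll":0},{"tx":0,"ty":0,"tz":-95,"roll":0},{"tx":0,"ty":0,"tz":-125,"roll":0}])

```text
t: 4.48
eef_pos: [450.8, 312.2, 211.1]
tcp_rot: [-3.141, 0.0, 2.0]
ft_force: [0.4, 1.0, -3.3]
opening: 0.143
grip_force: 30.0
```

```bash
python3 g.py 570 -30 260 125 
```

```text
t 4.48 pos [450.8 312.2 211.1] rot [-3.1409e+00  1.0000e-04  1.9998e+00] yaw 114.58 open 13.6 gf 29.999130964279175 F [ 0.4  1.  -3.3] q [ 0.49  0.39  1.75 -0.    1.    0.06]
tx -360.8 ty -34.0 tz -48.9 roll -0.1819
```

Emit:
step_arm(moves=[{"tx":-20,"ty":-2,"tz":-10,"roll":0},{"tx":-50,"ty":-5,"tz":-20,"roll":-0.02},{"tx":-85,"ty":-8,"tz":-30,"roll":-0.04},{"tx":-120,"ty":-12,"tz":-30,"roll":-0.06},{"tx":-155,"ty":-15,"tz":-30,"roll":-0.08},{"tx":-190,"ty":-18,"tz":-30,"roll":-0.1},{"tx":-225,"ty":-21,"tz":-30,"roll":-0.12},{"tx":-260,"ty":-24,"tz":-30,"roll":-0.14},{"tx":-295,"ty":-27,"tz":-30,"roll":-0.15},{"tx":-330,"ty":-30,"tz":-30,"roll":-0.17},{"tx":-360,"ty":-34,"tz":-30,"roll":-0.18},{"tx":-370,"ty":-34,"tz":-30,"roll":-0.18}])

```text
t: 5.48
eef_pos: [574.9, -41.9, 240.0]
tcp_rot: [3.142, 0.001, 2.178]
ft_force: [0.2, -0.0, -3.0]
opening: 0.146
grip_force: 30.0
```

```bash
python3 g.py 454.9 -304.2 150 138.9 
```

```text
t 5.48 pos [574.9 -41.9 240. ] rot [3.1416e+00 1.2000e-03 2.1778e+00] yaw 124.78 open 13.9 gf 29.99902367591858 F [ 0.2 -0.  -3. ] q [-0.19  0.4   1.65 -0.    1.1  -0.79]
tx -147.0 ty -248.2 tz 90.0 roll -0.2464
```

Emit:
step_arm(moves=[{"tx":-15,"ty":-25,"tz":5,"roll":-0.03},{"tx":-32,"ty":-55,"tz":10,"roll":-0.06},{"tx":-52,"ty":-88,"tz":15,"roll":-0.1},{"tx":-72,"ty":-122,"tz":20,"roll":-0.14},{"tx":-92,"ty":-156,"tz":30,"roll":-0.18},{"tx":-112,"ty":-190,"tz":40,"roll":-0.22},{"tx":-130,"ty":-220,"tz":50,"roll":-0.246},{"tx":-142,"ty":-240,"tz":60,"roll":-0.246},{"tx":-147,"ty":-248,"tz":68,"roll":-0.246},{"tx":-147,"ty":-248,"tz":72,"roll":-0.246},{"tx":-147,"ty":-248,"tz":72,"roll":-0.246},{"tx":-147,"ty":-248,"tz":72,"roll":-0.246}])

```text
t: 6.48
eef_pos: [455.4, -299.5, 167.8]
tcp_rot: [3.141, -0.0, 2.427]
ft_force: [0.1, 0.6, -2.1]
opening: 0.141
grip_force: 30.0
```

```bash
python3 g.py 454.9 -304.2 112 138.9; python3 - <<'E'
from h import *
import pickle
c=optics.read_camera('scene');pickle.dump(c,open('s2.pkl','wb'));w=optics.read_camera('wrist');t=optics.read_camera('top')
f=lambda im,x,y,w,h:cv2.resize(im[y:y+h,x:x+w],(400,300),interpolation=cv2.INTER_CUBIC)
cv2.imwrite('pics/s2.png',np.vstack([np.hstack([f(c['pixels'],130,180,140,105),f(t['pixels'],380,215,140,105)]),np.hstack([cv2.resize(w['pixels'],(400,300)),f(c['pixels'],255,205,140,105)])]))
E
```

```text
t 6.48 pos [ 455.4 -299.5  167.8] rot [ 3.1414 -0.      2.4265] yaw 139.03 open 13.4 gf 29.9995556473732 F [ 0.1  0.6 -2.1] q [-0.7   0.43  1.81  0.    0.9  -1.56]
tx -2.7 ty -3.9 tz 55.8 roll 0.0023
```

View pics/s2.png

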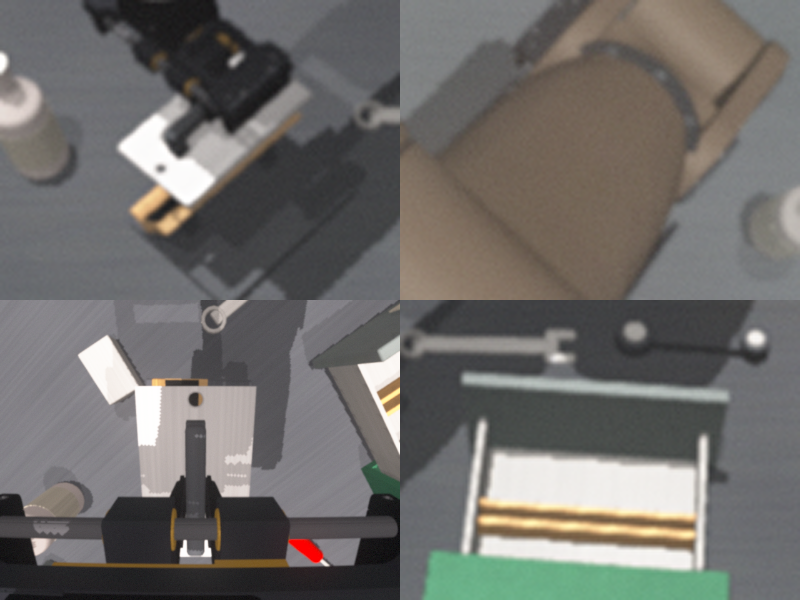

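The composite shows the plate held level above the rest. In the wrist view the rest's +y end shows as tan, from (152,382) to (208,382) of the half-size image, just past the plate's edge. The bystanders have not moved. I'll check the rest model against the wrist view.

```bash
python3 - <<'E'
from h import *
w=optics.read_camera('wrist')
x=np.array([np.cos(np.radians(48.9)),np.sin(np.radians(48.9)),0]);y=np.array([-x[1],x[0],0]);o=np.array([433.2,-329.1,0])
for n,a,z in(('lip',-8.5,53.5),('cor',0,45),('top',39.6,84.6),('back',48.1,76.1)):
    print(n,proj(w,[o+a*x+85*y+[0,0,z]]).round(1))
im=cv2.resize(w['pixels'][590//2*2-0-240+0-150+0:0 or 480,:],None,fx=1,fy=1) if 0 else w['pixels']
hsv=cv2.cvtColor(im,cv2.COLOR_BGR2HSV);m=cv2.inRange(hsv,(8,60,110),(30,255,255))[100:240,200:480]
n,l,s,c=cv2.connectedComponentsWithStats(m)
for i in range(1,n):
    if s[i,4]>15: print(s[i]+[200,100,0,0,0])
E
python3 g.py 454.9 -304.2 112 138.9
```

```text
lip [[247.8 125.8]]
cor [[261.4 126. ]]
top [[316.6 125.1]]
back [[329.6 125.4]]
[243 125  90  13 594]
[317 150   7  19  92]
t 6.68 pos [ 455.5 -299.8  168.1] rot [3.1416e+00 9.0000e-04 2.4272e+00] yaw 139.07 open 13.5 gf 29.99952882528305 F [ 0.8  1.7 -3.9] q [-0.7   0.43  1.81 -0.    0.9  -1.56]
tx -2.4 ty -3.7 tz 56.1 roll 0.0029
```

Emit:
step_arm(moves=[{"tx":-2,"ty":-3,"tz":15,"roll":0.003},{"tx":-2,"ty":-3,"tz":30,"roll":0.003},{"tx":-2,"ty":-3,"tz":42,"roll":0.003},{"tx":-2,"ty":-3,"tz":50,"roll":0.003},{"tx":-2,"ty":-3,"tz":55,"roll":0.003},{"tx":-2,"ty":-3,"tz":57,"roll":0.003},{"tx":-2,"ty":-3,"tz":57,"roll":0.003},{"tx":-2,"ty":-3,"tz":57,"roll":0.003}])

```text
t: 7.35
eef_pos: [454.7, -304.3, 111.0]
tcp_rot: [-3.142, 0.001, 2.423]
ft_force: [-0.4, -0.3, -2.5]
opening: 0.144
grip_force: 30.0
```

Emit:
step_arm(moves=[{"tx":0,"ty":0,"tz":0.7,"roll":0},{"tx":0,"ty":0,"tz":1.4,"roll":0},{"tx":0,"ty":0,"tz":2,"roll":0},{"tx":0,"ty":0,"tz":2,"roll":0}])

```text
t: 7.68
eef_pos: [454.6, -304.4, 109.1]
tcp_rot: [-3.142, 0.001, 2.423]
ft_force: [-1.0, 0.9, 2.9]
opening: 0.144
grip_force: 30.0
```

```bash
python3 g.py 455.6 -303.4 109.3 138.9
```

```text
t 7.68 pos [ 454.6 -304.4  109.1] rot [-3.1416e+00  1.0000e-03  2.4227e+00] yaw 138.81 open 13.7 gf 30.00139206647873 F [-1.   0.9  2.9] q [-0.71  0.52  1.86 -0.    0.76 -1.56]
tx -0.1 ty 1.4 tz -0.2 roll -0.0016
```

Emit:
step_arm(moves=[{"tx":0,"ty":0,"tz":0,"roll":0},{"tx":0,"ty":0,"tz":0,"roll":0},{"tx":0,"ty":0,"tz":0,"roll":0},{"tx":0,"ty":0,"tz":0,"roll":0}], grip=23)

```text
t: 8.02
eef_pos: [454.4, -304.3, 108.5]
tcp_rot: [-3.141, 0.0, 2.423]
ft_force: [-0.3, -0.3, -0.4]
opening: 0.241
grip_force: 0.2
```

Emit:
step_arm(moves=[{"tx":0,"ty":-2,"tz":0,"roll":0},{"tx":0,"ty":-4,"tz":0,"roll":0},{"tx":0,"ty":-6,"tz":0,"roll":0},{"tx":0,"ty":-8,"tz":0.5,"roll":0},{"tx":0,"ty":-10,"tz":1.5,"roll":0},{"tx":0,"ty":-12,"tz":2.5,"roll":0},{"tx":0,"ty":-14,"tz":4,"roll":0},{"tx":0,"ty":-16,"tz":6,"roll":0},{"tx":0,"ty":-18,"tz":8,"roll":0},{"tx":0,"ty":-20,"tz":10,"roll":0},{"tx":0,"ty":-21,"tz":11,"roll":0},{"tx":0,"ty":-22,"tz":12,"roll":0}])

```text
t: 9.02
eef_pos: [439.8, -320.9, 96.3]
tcp_rot: [-3.142, -0.0, 2.423]
ft_force: [-0.1, -0.4, -0.0]
opening: 0.246
grip_force: 0.3
```

```bash
python3 g.py 455.6 -303.4 109.3 138.9; python3 - <<'E'
from h import *
c=optics.read_camera('scene');w=optics.read_camera('wrist')
f=lambda im,x,y,w,h:cv2.resize(im[y:y+h,x:x+w],(400,300),interpolation=cv2.INTER_CUBIC)
cv2.imwrite('pics/s3.png',np.hstack([f(c['pixels'],150,180,120,90),cv2.resize(w['pixels'],(400,300))]))
E
```

```text
t 9.02 pos [ 439.8 -320.9   96.3] rot [-3.1416e+00 -2.0000e-04  2.4227e+00] yaw 138.81 open 23.4 gf 0.25054567493498325 F [-0.1 -0.4 -0. ] q [-0.75  0.53  1.88 -0.    0.73 -1.6 ]
tx -0.4 ty 23.6 tz -13.0 roll -0.0015
```

View pics/s3.png

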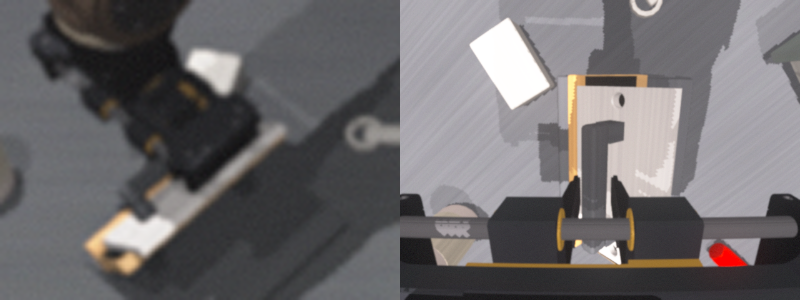

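The picture shows the plate tilted onto the rest's face, its lower edge at the tan lip (wrist crop column about 577) and the bar between the loose fingers. Next I withdraw upward.

Emit:
step_arm(moves=[{"tx":0,"ty":0,"tz":0,"roll":0},{"tx":0,"ty":0,"tz":0,"roll":0},{"tx":0,"ty":0,"tz":-3,"roll":0},{"tx":0,"ty":0,"tz":-6,"roll":0},{"tx":0,"ty":0,"tz":-10,"roll":0},{"tx":0,"ty":0,"tz":-16,"roll":0},{"tx":0,"ty":0,"tz":-25,"roll":0},{"tx":0,"ty":0,"tz":-40,"roll":0},{"tx":0,"ty":0,"tz":-60,"roll":0},{"tx":0,"ty":0,"tz":-80,"roll":0},{"tx":0,"ty":0,"tz":-100,"roll":0},{"tx":0,"ty":0,"tz":-100,"roll":0}], grip=26)

```text
t: 10.12
eef_pos: [440.9, -321.6, 200.8]
tcp_rot: [-3.141, 0.006, 2.423]
ft_force: [0.3, -0.0, 0.6]
opening: 0.274
grip_force: 0.0
```

```bash
python3 g.py 455.6 -303.4 180 138.9; python3 - <<'E'
from h import *
import pickle
c=optics.read_camera('scene');w=optics.read_camera('wrist');pickle.dump((c,w),open('s4.pkl','wb'))
f=lambda im,x,y,w,h:cv2.resize(im[y:y+h,x:x+w],(400,300),interpolation=cv2.INTER_CUBIC)
cv2.imwrite('pics/s4.png',np.hstack([f(c['pixels'],150,180,120,90),f(w['pixels'],180,80,320,240)]))
E
```

```text
t 10.12 pos [ 440.9 -321.6  200.8] rot [-3.1413  0.0062  2.4229] yaw 138.82 open 26.1 gf 0.0 F [ 0.3 -0.   0.6] q [-0.75  0.39  1.77 -0.    0.97 -1.6 ]
tx 1.0 ty 23.4 tz 20.8 roll -0.0014
```

View pics/s4.png

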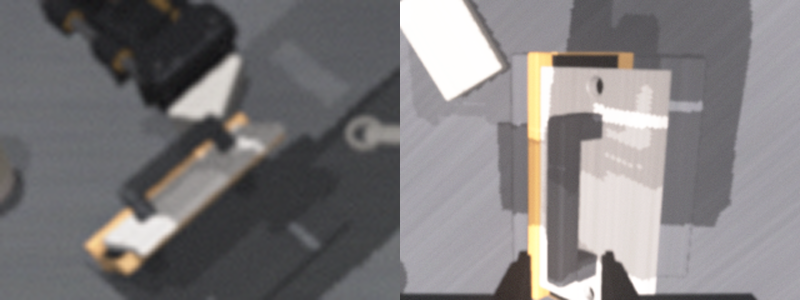

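The plate leans freely with its lower edge in the lip (wrist crop column about 542) and its top edge at crop (670,70)–(657,290). I'll locate the top edge for the new grip.

```bash
python3 - <<'E'
from h import *
import pickle
c,w=pickle.load(open('s4.pkl','rb'))
x=np.array([np.cos(np.radians(48.9)),np.sin(np.radians(48.9)),0]);y=np.array([-x[1],x[0],0]);o=np.array([433.2,-329.1,0])
for n,a,z in(('under top',63.6,108.6),('face top',58,114.3),('face low',-5.7,50.7),('bar',9.2,99.4)):
    print(n,proj(w,[o+a*x+s*y+[0,0,z] for s in(75,-75)]).round(1).tolist())
for z in (108.6,):
    P=onz(w,[[396,136],[385.6,312]],z);print([( (p-o)@x,(p-o)@y) for p in P])
E
python3 g.py 475 -281 180 138.9
```

```text
under top [[393.4, 136.5], [382.2, 342.3]]
face top [[386.4, 136.6], [376.0, 346.4]]
face low [[291.1, 135.3], [293.9, 309.0]]
bar [[309.5, 136.2], [310.3, 336.5]]
[(np.float64(65.27861538015979), np.float64(75.29373253437073)), (np.float64(64.77798419211777), np.float64(-49.752058761534386))]
t 10.22 pos [ 440.  -320.8  197.5] rot [-3.1415e+00  1.9000e-03  2.4229e+00] yaw 138.82 open 25.8 gf 0.0 F [ 0.  -0.1 -0.6] q [-0.75  0.4   1.78 -0.    0.97 -1.6 ]
tx -0.1 ty 53.0 tz 17.5 roll -0.0014
```

Emit:
step_arm(moves=[{"tx":0,"ty":20,"tz":0,"roll":0},{"tx":0,"ty":40,"tz":0,"roll":0},{"tx":0,"ty":44.7,"tz":10,"roll":0},{"tx":0,"ty":44.7,"tz":25,"roll":0},{"tx":0,"ty":44.7,"tz":45,"roll":0},{"tx":0,"ty":44.7,"tz":60,"roll":0},{"tx":0,"ty":44.7,"tz":70,"roll":0},{"tx":0,"ty":44.7,"tz":70,"roll":0},{"tx":0,"ty":44.7,"tz":70,"roll":0}], grip=32)

```text
t: 10.97
eef_pos: [469.0, -287.2, 125.9]
tcp_rot: [-3.141, -0.001, 2.423]
ft_force: [1.0, 0.9, 0.8]
opening: 0.337
grip_force: 0.0
```

```bash
python3 g.py 469.6 -287.3 100 138.9
```

```text
t 10.97 pos [ 469.  -287.2  125.9] rot [-3.1414e+00 -1.4000e-03  2.4227e+00] yaw 138.81 open 32.1 gf 0.0 F [1.  0.9 0.8] q [-0.67  0.5   1.84 -0.    0.81 -1.52]
tx -0.5 ty 0.3 tz 25.9 roll -0.0016
```

Emit:
step_arm(moves=[{"tx":0,"ty":0,"tz":6,"roll":0},{"tx":0,"ty":0,"tz":12,"roll":0},{"tx":0,"ty":0,"tz":18,"roll":0},{"tx":0,"ty":0,"tz":23,"roll":0},{"tx":0,"ty":0,"tz":26,"roll":0},{"tx":0,"ty":0,"tz":26,"roll":0},{"tx":0,"ty":0,"tz":26,"roll":0}])

```text
t: 11.55
eef_pos: [469.3, -287.2, 100.4]
tcp_rot: [-3.142, -0.0, 2.423]
ft_force: [-0.4, -0.3, 0.3]
opening: 0.338
grip_force: 0.0
```

Emit:
step_arm(moves=[{"tx":0,"ty":-0.5,"tz":0,"roll":0},{"tx":0,"ty":-0.5,"tz":0,"roll":0},{"tx":0,"ty":-0.5,"tz":0,"roll":0}], grip=25)

```text
t: 11.8
eef_pos: [469.1, -287.6, 100.7]
tcp_rot: [-3.142, 0.001, 2.423]
ft_force: [0.7, -0.4, 0.4]
opening: 0.265
grip_force: 0.0
```

```bash
python3 g.py 469 -288 100 138.9
```

```text
t 11.8 pos [ 469.1 -287.6  100.7] rot [-3.1415e+00  5.0000e-04  2.4229e+00] yaw 138.82 open 25.2 gf 0.0 F [ 0.7 -0.4  0.4] q [-0.67  0.53  1.86 -0.    0.75 -1.52]
tx -0.2 ty -0.4 tz 0.7 roll -0.0014
```

Emit:
step_arm(moves=[{"tx":0,"ty":-3,"tz":0,"roll":0},{"tx":0,"ty":-7,"tz":0,"roll":0},{"tx":0,"ty":-12,"tz":-2,"roll":0},{"tx":0,"ty":-17,"tz":-4,"roll":0},{"tx":0,"ty":-22,"tz":-6,"roll":0},{"tx":0,"ty":-27,"tz":-8,"roll":0},{"tx":0,"ty":-32,"tz":-9,"roll":0},{"tx":0,"ty":-37,"tz":-10,"roll":0},{"tx":0,"ty":-42,"tz":-10,"roll":0},{"tx":0,"ty":-47,"tz":-10,"roll":0},{"tx":0,"ty":-52,"tz":-10,"roll":0},{"tx":0,"ty":-54,"tz":-10,"roll":0}])

```text
t: 12.8
eef_pos: [432.9, -328.7, 110.3]
tcp_rot: [-3.141, -0.0, 2.422]
ft_force: [-0.5, -0.1, 0.3]
opening: 0.262
grip_force: 0.1
```

```bash
python3 g.py 431.5 -331 108 138.9; python3 - <<'E'
from h import *
import pickle
c=optics.read_camera('scene');w=optics.read_camera('wrist');pickle.dump((c,w),open('s5.pkl','wb'))
f=lambda im,x,y,w,h:cv2.resize(im[y:y+h,x:x+w],(400,300),interpolation=cv2.INTER_CUBIC)
cv2.imwrite('pics/s5.png',np.hstack([f(c['pixels'],150,180,120,90),f(w['pixels'],180,80,320,240)]))
E
```

```text
t 12.8 pos [ 432.9 -328.7  110.3] rot [-3.1414e+00 -2.0000e-04  2.4225e+00] yaw 138.8 open 24.9 gf 0.12301340750127565 F [-0.5 -0.1  0.3] q [-0.77  0.51  1.87 -0.    0.76 -1.62]
tx -0.5 ty -2.6 tz 2.3 roll -0.0018
```

View pics/s5.png

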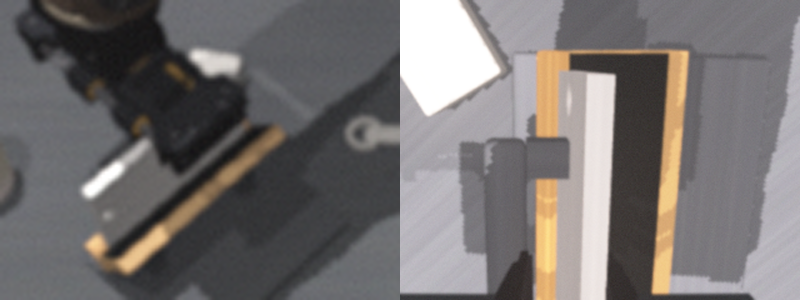

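The plate is nearly upright between the fingers (wrist crop columns 560–615), its lower edge still at the lip. I'll centre over it and close.

Emit:
step_arm(moves=[{"tx":0,"ty":-2,"tz":0,"roll":0},{"tx":0,"ty":-3,"tz":0,"roll":0},{"tx":0,"ty":-3,"tz":0,"roll":0},{"tx":0,"ty":-3,"tz":0,"roll":0},{"tx":0,"ty":-3,"tz":0,"roll":0},{"tx":0,"ty":-3,"tz":0,"roll":0},{"tx":0,"ty":-3,"tz":0,"roll":0},{"tx":0,"ty":-3,"tz":0,"roll":0}], grip=3)

```text
t: 13.57
eef_pos: [431.9, -330.0, 110.5]
tcp_rot: [3.141, 0.0, 2.422]
ft_force: [4.4, 3.6, -0.2]
opening: 0.083
grip_force: 29.9
```

```bash
python3 g.py 431.5 -331 108 138.9
```

```text
t 13.57 pos [ 431.9 -330.   110.5] rot [3.1408e+00 3.0000e-04 2.4223e+00] yaw 138.78 open 7.9 gf 29.888960123062134 F [ 4.4  3.6 -0.2] q [-0.77  0.51  1.87  0.    0.76 -1.63]
tx -0.4 ty -1.0 tz 2.5 roll -0.0020
```

Opening is 7.9 mm, so the pads lie flat on the upright plate. Lifting straight up.

Emit:
step_arm(moves=[{"tx":0,"ty":0,"tz":-3,"roll":0},{"tx":0,"ty":0,"tz":-7,"roll":0},{"tx":0,"ty":0,"tz":-12,"roll":0},{"tx":0,"ty":0,"tz":-20,"roll":0},{"tx":0,"ty":0,"tz":-35,"roll":0},{"tx":0,"ty":0,"tz":-55,"roll":0},{"tx":0,"ty":0,"tz":-80,"roll":0},{"tx":0,"ty":0,"tz":-105,"roll":0},{"tx":0,"ty":0,"tz":-130,"roll":0},{"tx":0,"ty":0,"tz":-140,"roll":0},{"tx":0,"ty":0,"tz":-140,"roll":0}])

```text
t: 14.48
eef_pos: [431.9, -331.0, 253.0]
tcp_rot: [-3.141, 0.005, 2.423]
ft_force: [0.4, -0.4, -2.7]
opening: 0.085
grip_force: 30.0
```

```bash
python3 g.py 574 -11 245 84.8
```

```text
t 14.48 pos [ 431.9 -331.   253. ] rot [-3.1411  0.0045  2.4228] yaw 138.82 open 8.1 gf 29.98682051897049 F [ 0.4 -0.4 -2.7] q [-0.78  0.33  1.71 -0.    1.09 -1.63]
tx 103.7 ty 334.4 tz 8.0 roll 0.9428
```

Emit:
step_arm(moves=[{"tx":6,"ty":20,"tz":0,"roll":0.06},{"tx":15,"ty":48,"tz":0,"roll":0.14},{"tx":25,"ty":81,"tz":0,"roll":0.23},{"tx":35,"ty":114,"tz":0,"roll":0.32},{"tx":45,"ty":147,"tz":0,"roll":0.41},{"tx":56,"ty":180,"tz":0,"roll":0.51},{"tx":66,"ty":213,"tz":0,"roll":0.6},{"tx":76,"ty":246,"tz":0,"roll":0.69},{"tx":86,"ty":277,"tz":0,"roll":0.78},{"tx":95,"ty":305,"tz":0,"roll":0.86},{"tx":101,"ty":325,"tz":4,"roll":0.92},{"tx":104,"ty":334,"tz":8,"roll":0.943}])

```text
t: 15.48
eef_pos: [573.5, -8.0, 240.7]
tcp_rot: [-3.14, -0.0, 1.478]
ft_force: [0.5, -0.6, -2.3]
opening: 0.082
grip_force: 30.0
```

Emit:
step_arm(moves=[{"tx":0,"ty":0,"tz":0,"roll":0},{"tx":0,"ty":0,"tz":0,"roll":0},{"tx":0,"ty":0,"tz":0,"roll":0}])

```text
t: 15.73
eef_pos: [572.7, -11.1, 241.7]
tcp_rot: [-3.14, 0.0, 1.48]
ft_force: [-0.3, -0.4, -3.8]
opening: 0.083
grip_force: 30.0
```

```bash
python3 g.py 574 -11 160 84.8; python3 - <<'E'
from h import *
import pickle
w=optics.read_camera('wrist');c=optics.read_camera('scene');pickle.dump((c,w),open('s6.pkl','wb'))
cv2.imwrite('pics/s6.png',w['pixels'])
E
```

```text
t 15.73 pos [572.7 -11.1 241.7] rot [-3.1403e+00  3.0000e-04  1.4804e+00] yaw 84.82 open 7.9 gf 29.99262034893036 F [-0.3 -0.4 -3.8] q [-0.13  0.39  1.65 -0.    1.1  -0.04]
tx 0.3 ty 1.3 tz 81.7 roll 0.0004
```

View pics/s6.png

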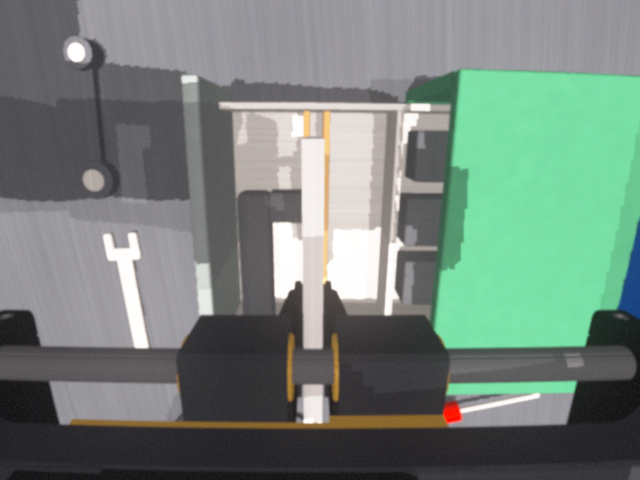

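The wrist view shows the plate end-on (columns 302–324), with the handle towards the drawer front. The slot strips are beyond it, the left one at about (306,123) and the right one from about (327,115) down to (325,270). I'll locate the slot line from these.

```bash
python3 - <<'E'
from h import *
import pickle
np.set_printoptions(precision=1,suppress=True)
c,w=pickle.load(open('s6.pkl','rb'))
m=cv2.inRange(cv2.cvtColor(w['pixels'],cv2.COLOR_BGR2HSV),(10,60,100),(30,255,255))
for r in range(114,136,4):
    u=np.nonzero(m[r,290:345])[0]+290;g=np.split(u,np.nonzero(np.diff(u)>1)[0]+1)
    print(r,[(k[0],k[-1]) for k in g],[onz(w,[[k.mean(),r]],50)[0][:2] for k in g])
R=[]
for r in range(114,280,4):
    u=np.nonzero(m[r,318:345])[0]+318
    if len(u)>2: R.append([u.max()+.5,r])
P=onz(w,R,50)[:,:2];f=np.polyfit(P[:,1],P[:,0],1);print('back strip rear edge x=%.4f y+%.1f at y=-11: %.1f'%(f[0],f[1],np.polyval(f,-11)),'yaw',-np.degrees(np.arctan(f[0])),len(R),np.std(P[:,0]-np.polyval(f,P[:,1])))
# plate end: top edge at TCP height z ~ +26
z0=241.7+26
print('plate top end',onz(w,[[302.5,139],[324,139]],z0)[:,:2], 'bar',onz(w,[[240,192],[270,192]],z0-45+7)[:,:2])
E
```

```text
114 [(np.int64(303), np.int64(309)), (np.int64(323), np.int64(329))] [array([575.2,  83.2]), array([592.9,  81.6])]
118 [(np.int64(304), np.int64(309)), (np.int64(323), np.int64(329))] [array([575.3,  79.7]), array([592.6,  78.2])]
122 [(np.int64(304), np.int64(309)), (np.int64(323), np.int64(329))] [array([575. ,  76.3]), array([592.3,  74.8])]
126 [(np.int64(304), np.int64(309)), (np.int64(322), np.int64(329))] [array([574.7,  72.9]), array([591.6,  71.4])]
130 [(np.int64(304), np.int64(309)), (np.int64(322), np.int64(329))] [array([574.3,  69.5]), array([591.3,  67.9])]
134 [(np.int64(304), np.int64(309)), (np.int64(322), np.int64(329))] [array([574.,  66.]), array([591. ,  64.5])]
back strip rear edge x=0.0992 y+588.2 at y=-11: 587.1 yaw -5.6650864398472764 42 0.2711255472350387
plate top end [[576.   65. ]
 [583.7  64.3]] bar [[543.3  43.1]
 [557.4  41.8]]
```

Emit:
step_arm(moves=[{"tx":0,"ty":2.4,"tz":10,"roll":0.004},{"tx":0,"ty":2.4,"tz":30,"roll":0.004},{"tx":0,"ty":2.4,"tz":55,"roll":0.004},{"tx":0,"ty":2.4,"tz":80,"roll":0.004},{"tx":0,"ty":2.4,"tz":100,"roll":0.004},{"tx":0,"ty":2.4,"tz":110,"roll":0.004},{"tx":0,"ty":2.4,"tz":114,"roll":0.004},{"tx":0,"ty":2.4,"tz":114,"roll":0.004},{"tx":0,"ty":2.4,"tz":114,"roll":0.004}])

```text
t: 16.58
eef_pos: [576.0, -11.0, 129.2]
tcp_rot: [3.14, 0.0, 1.476]
ft_force: [0.0, 0.3, -2.4]
opening: 0.082
grip_force: 30.0
```

```bash
python3 g.py 575 -11.5 120 84.6; python3 - <<'E'
from h import *
import pickle
np.set_printoptions(precision=1,suppress=True)
w=optics.read_camera('wrist');pickle.dump(w,open('w7.pkl','wb'))
m=cv2.inRange(cv2.cvtColor(w['pixels'],cv2.COLOR_BGR2HSV),(10,60,100),(30,255,255))
print([ (r,int((m[r,270:370]>0).sum())) for r in range(10,200,15)])
for r in range(20,200,6):
    u=np.nonzero(m[r,270:370])[0]+270
    if len(u)<4: continue
    g=[k for k in np.split(u,np.nonzero(np.diff(u)>1)[0]+1) if len(k)>3]
    print(r,[(int(k[0]),int(k[-1])) for k in g],[onz(w,[[k.mean(),r]],50)[0][:2] for k in g])
E
```

```text
t 16.58 pos [576.  -11.  129.2] rot [3.1404e+00 1.0000e-04 1.4756e+00] yaw 84.54 open 7.8 gf 29.992726743221283 F [ 0.   0.3 -2.4] q [-0.13  0.52  1.77 -0.    0.85 -0.04]
tx -0.6 ty -1.0 tz 9.2 roll -0.0010
[(10, 0), (25, 0), (40, 0), (55, 0), (70, 0), (85, 0), (100, 0), (115, 22), (130, 22), (145, 15), (160, 15), (175, 15), (190, 11)]
104 [(291, 302), (321, 331)] [array([575.5,  84.7]), array([593.3,  82.9])]
110 [(292, 302), (321, 330)] [array([575.4,  81.1]), array([592.7,  79.5])]
116 [(291, 302), (320, 330)] [array([574.7,  77.7]), array([592.1,  76. ])]
122 [(292, 302), (320, 330)] [array([574.7,  74.1]), array([591.8,  72.5])]
128 [(292, 302), (320, 330)] [array([574.3,  70.6]), array([591.5,  68.9])]
134 [(292, 302), (320, 330)] [array([573.9,  67. ]), array([591.2,  65.4])]
140 [(292, 300), (325, 330)] [array([572.9,  63.5]), array([592.4,  61.6])]
146 [(292, 300), (325, 330)] [array([572.5,  59.8]), array([592.1,  58. ])]
152 [(292, 300), (325, 330)] [array([572.2,  56.2]), array([591.8,  54.3])]
158 [(292, 300), (325, 330)] [array([571.8,  52.5]), array([591.5,  50.6])]
164 [(292, 300), (325, 329)] [array([571.4,  48.8]), array([590.8,  47. ])]
170 [(292, 300), (325, 330)] [array([571. ,  45.1]), array([590.8,  43.2])]
176 [(292, 300), (325, 330)] [array([570.6,  41.3]), array([590.5,  39.4])]
182 [(292, 300), (325, 330)] [array([570.2,  37.6]), array([590.2,  35.6])]
188 [(293, 300), (325, 330)] [array([570.1,  33.7]), array([589.9,  31.8])]
194 [(325, 329)] [array([589.2,  28. ])]
```

Emit:
step_arm(moves=[{"tx":0,"ty":-0.8,"tz":2,"roll":0},{"tx":0,"ty":-0.8,"tz":4,"roll":0},{"tx":0,"ty":-0.8,"tz":7,"roll":0},{"tx":0,"ty":-0.8,"tz":10,"roll":0},{"tx":0,"ty":-0.8,"tz":13,"roll":0},{"tx":0,"ty":-0.8,"tz":16,"roll":0},{"tx":0,"ty":-0.8,"tz":19,"roll":0},{"tx":0,"ty":-0.8,"tz":22,"roll":0},{"tx":0,"ty":-0.8,"tz":22,"roll":0}])

```text
t: 17.38
eef_pos: [574.5, -10.7, 105.7]
tcp_rot: [-3.141, 0.0, 1.476]
ft_force: [-0.3, -1.1, -4.1]
opening: 0.081
grip_force: 30.0
```

Emit:
step_arm(moves=[{"tx":0,"ty":0.3,"tz":3,"roll":0},{"tx":0,"ty":0.3,"tz":6,"roll":0},{"tx":0,"ty":0.3,"tz":9,"roll":0},{"tx":0,"ty":0.3,"tz":12,"roll":0},{"tx":0,"ty":0.3,"tz":14,"roll":0},{"tx":0,"ty":0.3,"tz":16,"roll":0},{"tx":0,"ty":0.3,"tz":16,"roll":0}])

```text
t: 17.97
eef_pos: [574.9, -10.7, 90.0]
tcp_rot: [-3.141, 0.0, 1.476]
ft_force: [-1.2, -0.3, -2.8]
opening: 0.081
grip_force: 30.0
```

Emit:
step_arm(moves=[{"tx":0,"ty":0,"tz":0.5,"roll":0},{"tx":0,"ty":0,"tz":1,"roll":0},{"tx":0,"ty":0,"tz":1.5,"roll":0},{"tx":0,"ty":0,"tz":2,"roll":0},{"tx":0,"ty":0,"tz":2,"roll":0}])

```text
t: 18.38
eef_pos: [575.0, -10.8, 88.4]
tcp_rot: [3.142, 0.0, 1.476]
ft_force: [-0.1, -0.7, -2.9]
opening: 0.085
grip_force: 30.0
```

Emit:
step_arm(moves=[{"tx":0,"ty":0,"tz":0.5,"roll":0},{"tx":0,"ty":0,"tz":1,"roll":0},{"tx":0,"ty":0,"tz":1.5,"roll":0},{"tx":0,"ty":0,"tz":2,"roll":0},{"tx":0,"ty":0,"tz":2,"roll":0}])

```text
t: 18.8
eef_pos: [575.0, -10.7, 86.3]
tcp_rot: [-3.141, 0.0, 1.476]
ft_force: [-0.2, 1.2, -3.7]
opening: 0.084
grip_force: 30.0
```

Emit:
step_arm(moves=[{"tx":0,"ty":0,"tz":0.5,"roll":0},{"tx":0,"ty":0,"tz":1,"roll":0},{"tx":0,"ty":0,"tz":1.3,"roll":0},{"tx":0,"ty":0,"tz":1.3,"roll":0}])

```text
t: 19.13
eef_pos: [575.0, -10.7, 85.1]
tcp_rot: [-3.142, 0.0, 1.476]
ft_force: [1.0, 0.5, -2.7]
opening: 0.08
grip_force: 30.0
```

Emit:
step_arm(moves=[{"tx":0,"ty":0,"tz":0.5,"roll":0},{"tx":0,"ty":0,"tz":1,"roll":0},{"tx":0,"ty":0,"tz":1.5,"roll":0},{"tx":0,"ty":0,"tz":1.5,"roll":0}])

```text
t: 19.47
eef_pos: [575.1, -10.7, 83.7]
tcp_rot: [3.141, 0.0, 1.476]
ft_force: [-0.1, -0.6, -2.7]
opening: 0.08
grip_force: 30.0
```

Emit:
step_arm(moves=[{"tx":0,"ty":0,"tz":0.5,"roll":0},{"tx":0,"ty":0,"tz":1,"roll":0},{"tx":0,"ty":0,"tz":1,"roll":0}])

```text
t: 19.72
eef_pos: [575.3, -10.7, 83.6]
tcp_rot: [3.141, 0.0, 1.476]
ft_force: [-2.2, -0.1, 7.0]
opening: 0.085
grip_force: 30.0
```

Floor contact at 83.6, as computed. Releasing and rising.

Emit:
step_arm(moves=[{"tx":0,"ty":0,"tz":-0.5,"roll":0},{"tx":0,"ty":0,"tz":-0.5,"roll":0},{"tx":0,"ty":0,"tz":-0.5,"roll":0},{"tx":0,"ty":0,"tz":-0.5,"roll":0},{"tx":0,"ty":0,"tz":-5,"roll":0},{"tx":0,"ty":0,"tz":-15,"roll":0},{"tx":0,"ty":0,"tz":-30,"roll":0},{"tx":0,"ty":0,"tz":-55,"roll":0},{"tx":0,"ty":0,"tz":-85,"roll":0},{"tx":0,"ty":0,"tz":-110,"roll":0},{"tx":0,"ty":0,"tz":-120,"roll":0},{"tx":0,"ty":0,"tz":-120,"roll":0}], grip=24)

```text
t: 20.72
eef_pos: [575.9, -10.8, 205.5]
tcp_rot: [3.137, 0.0, 1.476]
ft_force: [-0.8, -0.5, -0.2]
opening: 0.253
grip_force: 0.0
```

```bash
python3 g.py 440 2 200 84.6 440 2 82 84.6; python3 - <<'E'
from h import *
c=optics.read_camera('scene');w=optics.read_camera('wrist')
f=lambda im,x,y,w,h:cv2.resize(im[y:y+h,x:x+w],(400,300),interpolation=cv2.INTER_CUBIC)
cv2.imwrite('pics/s8.png',np.hstack([f(c['pixels'],250,210,140,105),cv2.resize(w['pixels'],(400,300))]))
E
```

```text
t 20.72 pos [575.9 -10.8 205.5] rot [3.1367e+00 2.0000e-04 1.4758e+00] yaw 84.56 open 24.0 gf 0.0 F [-0.8 -0.5 -0.2] q [-0.13  0.43  1.7  -0.    1.01 -0.04]
tx -0.1 ty -136.5 tz 5.5 roll -0.0007
tx -0.1 ty -136.5 tz 123.5 roll -0.0007
```

View pics/s8.png

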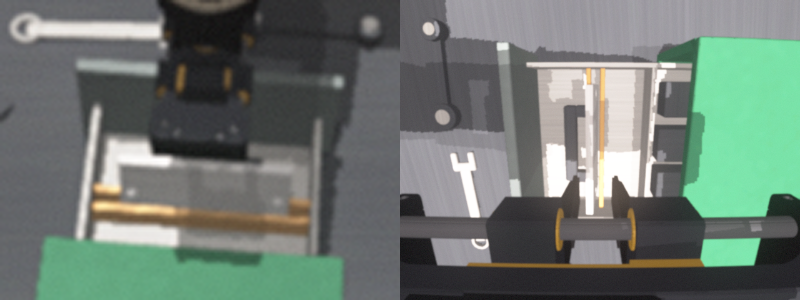

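The plate stands upright in the slot (scene crop (200,190), wrist crop column 592) and the fingers are clear. I'll move out over the drawer front and down in front of it, fingers closed.

Emit:
step_arm(moves=[{"tx":0,"ty":-30,"tz":0,"roll":0},{"tx":0,"ty":-65,"tz":0,"roll":0},{"tx":0,"ty":-100,"tz":0,"roll":0},{"tx":0,"ty":-125,"tz":0,"roll":0},{"tx":0,"ty":-130,"tz":10,"roll":0},{"tx":0,"ty":-130,"tz":40,"roll":0},{"tx":0,"ty":-130,"tz":75,"roll":0},{"tx":0,"ty":-130,"tz":105,"roll":0},{"tx":0,"ty":-130,"tz":118,"roll":0},{"tx":0,"ty":-130,"tz":120,"roll":0},{"tx":0,"ty":-130,"tz":120,"roll":0}], grip=0)

```text
t: 21.73
eef_pos: [444.7, 1.7, 81.3]
tcp_rot: [-3.138, -0.0, 1.476]
ft_force: [1.5, 0.7, 0.6]
opening: 0.004
grip_force: 0.0
```

```bash
python3 g.py 483 -2 85 84.6
```

```text
t 21.73 pos [444.7   1.7  81.3] rot [-3.1377e+00 -1.0000e-04  1.4757e+00] yaw 84.55 open 0.4 gf 0.0 F [1.5 0.7 0.6] q [-0.14  0.46  2.12 -0.    0.57 -0.05]
tx -0.0 ty 38.5 tz -3.7 roll -0.0008
```

Emit:
step_arm(moves=[{"tx":0,"ty":6,"tz":-3,"roll":0},{"tx":0,"ty":12,"tz":-3,"roll":0},{"tx":0,"ty":17,"tz":-3,"roll":0},{"tx":0,"ty":19,"tz":-3,"roll":0},{"tx":0,"ty":21,"tz":-3,"roll":0},{"tx":0,"ty":23,"tz":-3,"roll":0},{"tx":0,"ty":25,"tz":-3,"roll":0},{"tx":0,"ty":27,"tz":-3,"roll":0},{"tx":0,"ty":29,"tz":-3,"roll":0},{"tx":0,"ty":31,"tz":-3,"roll":0},{"tx":0,"ty":33,"tz":-3,"roll":0},{"tx":0,"ty":35,"tz":-3,"roll":0}])

```text
t: 22.73
eef_pos: [480.4, -1.7, 85.6]
tcp_rot: [-3.141, 0.0, 1.476]
ft_force: [-3.5, -0.1, 3.0]
opening: 0.003
grip_force: 1.7
```

Emit:
step_arm(moves=[{"tx":0,"ty":3,"tz":0,"roll":0},{"tx":0,"ty":7,"tz":0,"roll":0},{"tx":0,"ty":12,"tz":0,"roll":0},{"tx":0,"ty":17,"tz":0,"roll":0},{"tx":0,"ty":22,"tz":0,"roll":0},{"tx":0,"ty":27,"tz":0,"roll":0},{"tx":0,"ty":32,"tz":0,"roll":0},{"tx":0,"ty":37,"tz":0,"roll":0},{"tx":0,"ty":42,"tz":0,"roll":0},{"tx":0,"ty":47,"tz":0,"roll":0},{"tx":0,"ty":52,"tz":0,"roll":0},{"tx":0,"ty":57,"tz":0,"roll":0}])

```text
t: 23.73
eef_pos: [537.7, -7.2, 85.6]
tcp_rot: [-3.142, 0.0, 1.476]
ft_force: [-3.9, -2.1, 2.0]
opening: 0.01
grip_force: 1.8
```

Emit:
step_arm(moves=[{"tx":0,"ty":5,"tz":0,"roll":0},{"tx":0,"ty":10,"tz":0,"roll":0},{"tx":0,"ty":15,"tz":0,"roll":0},{"tx":0,"ty":20,"tz":0,"roll":0},{"tx":0,"ty":25,"tz":0,"roll":0},{"tx":0,"ty":30,"tz":0,"roll":0},{"tx":0,"ty":35,"tz":0,"roll":0},{"tx":0,"ty":40,"tz":0,"roll":0},{"tx":0,"ty":45,"tz":0,"roll":0},{"tx":0,"ty":50,"tz":0,"roll":0},{"tx":0,"ty":54,"tz":0,"roll":0},{"tx":0,"ty":57,"tz":0,"roll":0}])

```text
t: 24.73
eef_pos: [594.5, -12.6, 85.6]
tcp_rot: [3.141, 0.0, 1.476]
ft_force: [-3.5, -2.7, -0.1]
opening: 0.007
grip_force: 1.6
```

```bash
python3 g.py 650 -17 85 84.6; python3 - <<'E'
from h import *
c=optics.read_camera('scene');w=optics.read_camera('wrist')
f=lambda im,x,y,w,h:cv2.resize(im[y:y+h,x:x+w],(400,300),interpolation=cv2.INTER_CUBIC)
cv2.imwrite('pics/s9.png',np.hstack([f(c['pixels'],250,210,140,105),cv2.resize(w['pixels'],(400,300))]))
E
```

```text
t 24.73 pos [594.5 -12.6  85.6] rot [3.1413e+00 1.0000e-04 1.4758e+00] yaw 84.56 open 0.7 gf 1.6128742438741028 F [-3.5 -2.7 -0.1] q [-0.13  0.6   1.76 -0.    0.78 -0.04]
tx 0.9 ty 55.7 tz 0.6 roll -0.0008
```

View pics/s9.png

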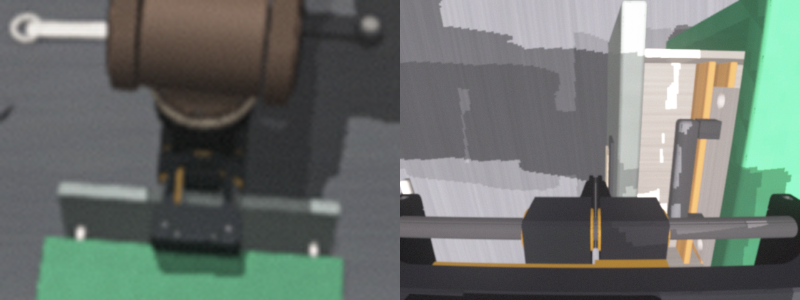

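The drawer is most of the way in, and the plate is still standing and passing under the cabinet top (wrist crop (715,120)). Continuing slowly.

Emit:
step_arm(moves=[{"tx":0,"ty":3,"tz":0,"roll":0},{"tx":0,"ty":7,"tz":0,"roll":0},{"tx":0,"ty":11,"tz":0,"roll":0},{"tx":0,"ty":15,"tz":0,"roll":0},{"tx":0,"ty":19,"tz":0,"roll":0},{"tx":0,"ty":23,"tz":0,"roll":0},{"tx":0,"ty":27,"tz":0,"roll":0},{"tx":0,"ty":31,"tz":0,"roll":0},{"tx":0,"ty":34,"tz":0,"roll":0},{"tx":0,"ty":37,"tz":0,"roll":0},{"tx":0,"ty":39,"tz":0,"roll":0},{"tx":0,"ty":41,"tz":0,"roll":0}])

```text
t: 25.83
eef_pos: [635.0, -16.4, 85.7]
tcp_rot: [3.142, 0.0, 1.476]
ft_force: [-3.7, 1.1, 2.3]
opening: 0.003
grip_force: 1.7
```

Emit:
step_arm(moves=[{"tx":0,"ty":1.5,"tz":0,"roll":0},{"tx":0,"ty":3,"tz":0,"roll":0},{"tx":0,"ty":4.5,"tz":0,"roll":0},{"tx":0,"ty":6,"tz":0,"roll":0},{"tx":0,"ty":7.5,"tz":0,"roll":0},{"tx":0,"ty":9,"tz":0,"roll":0}])

```text
t: 26.33
eef_pos: [640.3, -16.9, 85.6]
tcp_rot: [-3.133, 0.0, 1.476]
ft_force: [-30.9, 1.6, 19.3]
opening: 0.003
grip_force: 16.3
```

```bash
python3 g.py 650 -17 85 84.6; python3 - <<'E'
from h import *
import pickle
w=optics.read_camera('wrist');pickle.dump(w,open('w10.pkl','wb'))
hsv=cv2.cvtColor(w['pixels'],cv2.COLOR_BGR2HSV)
# colours along rows: front top then cabinet edge
for r in(60,120,180,240):print(r,[(x,)+tuple(int(v) for v in hsv[r,x]) for x in range(420,600,9)])
E
```

```text
t 26.33 pos [640.3 -16.9  85.6] rot [-3.1333e+00  2.0000e-04  1.4761e+00] yaw 84.57 open 0.3 gf 16.31914966274053 F [-30.9   1.6  19.3] q [-0.13  0.66  1.63 -0.    0.86 -0.03]
tx 0.8 ty 9.7 tz 0.6 roll -0.0005
60 [(420, 78, 100, 249), (429, 77, 102, 249), (438, 75, 101, 249), (447, 75, 102, 249), (456, 76, 100, 249), (465, 75, 99, 249), (474, 76, 101, 248), (483, 77, 102, 248), (492, 77, 104, 248), (501, 76, 107, 247), (510, 75, 99, 248), (519, 76, 97, 248), (528, 75, 103, 248), (537, 75, 100, 248), (546, 76, 102, 248), (555, 77, 102, 249), (564, 77, 100, 249), (573, 77, 101, 249), (582, 77, 102, 249), (591, 75, 108, 248)]
120 [(420, 74, 112, 178), (429, 73, 114, 181), (438, 74, 113, 182), (447, 74, 114, 183), (456, 72, 114, 183), (465, 72, 111, 182), (474, 72, 113, 181), (483, 73, 111, 181), (492, 72, 111, 183), (501, 72, 115, 182), (510, 73, 113, 182), (519, 72, 118, 180), (528, 73, 112, 180), (537, 72, 112, 184), (546, 72, 112, 184), (555, 74, 108, 244), (564, 76, 101, 249), (573, 76, 103, 249), (582, 77, 101, 249), (591, 76, 102, 248)]
180 [(420, 72, 109, 175), (429, 73, 113, 178), (438, 73, 116, 176), (447, 73, 115, 180), (456, 71, 115, 180), (465, 73, 115, 178), (474, 73, 114, 179), (483, 73, 114, 181), (492, 73, 116, 180), (501, 74, 113, 181), (510, 74, 116, 180), (519, 73, 117, 181), (528, 73, 117, 179), (537, 73, 117, 181), (546, 72, 113, 180), (555, 76, 102, 248), (564, 76, 105, 246), (573, 75, 103, 247), (582, 76, 104, 248), (591, 76, 102, 248)]
240 [(420, 73, 115, 177), (429, 72, 115, 177), (438, 73, 115, 177), (447, 72, 113, 178), (456, 72, 112, 177), (465, 73, 113, 182), (474, 72, 119, 180), (483, 73, 114, 179), (492, 72, 113, 178), (501, 72, 113, 178), (510, 73, 114, 181), (519, 72, 112, 182), (528, 74, 110, 241), (537, 76, 106, 247), (546, 77, 105, 248), (555, 76, 101, 249), (564, 77, 101, 249), (573, 78, 101, 249), (582, 76, 102, 249), (591, 76, 105, 248)]
```

Force rose to about 31 N, so it's at a stop. I'll back off, rise and look.

Emit:
step_arm(moves=[{"tx":0,"ty":-8,"tz":0,"roll":0},{"tx":0,"ty":-20,"tz":0,"roll":0},{"tx":0,"ty":-45,"tz":0,"roll":0},{"tx":0,"ty":-80,"tz":-20,"roll":0},{"tx":0,"ty":-120,"tz":-55,"roll":0},{"tx":0,"ty":-155,"tz":-90,"roll":0},{"tx":0,"ty":-175,"tz":-130,"roll":0},{"tx":0,"ty":-175,"tz":-170,"roll":0},{"tx":0,"ty":-175,"tz":-200,"roll":0},{"tx":0,"ty":-175,"tz":-200,"roll":0},{"tx":0,"ty":-175,"tz":-200,"roll":0}])

```text
t: 27.3
eef_pos: [470.6, -0.9, 288.4]
tcp_rot: [3.135, 0.0, 1.476]
ft_force: [0.0, 0.8, -1.4]
opening: 0.007
grip_force: 0.0
```

```bash
python3 g.py 590 -12 215 84.6; python3 - <<'E'
from h import *
import pickle
c=optics.read_camera('scene');w=optics.read_camera('wrist');pickle.dump((c,w),open('s11.pkl','wb'))
f=lambda im,x,y,w,h:cv2.resize(im[y:y+h,x:x+w],(400,300),interpolation=cv2.INTER_CUBIC)
cv2.imwrite('pics/s11.png',np.hstack([f(c['pixels'],235,240,160,120),cv2.resize(w['pixels'],(400,300))]))
E
```

```text
t 27.3 pos [470.6  -0.9 288.4] rot [3.1347e+00 5.0000e-04 1.4758e+00] yaw 84.56 open 0.7 gf 0.0 F [ 0.   0.8 -1.4] q [-0.14  0.19  1.82 -0.    1.13 -0.05]
tx 0.2 ty 119.9 tz 73.4 roll -0.0008
```

View pics/s11.png

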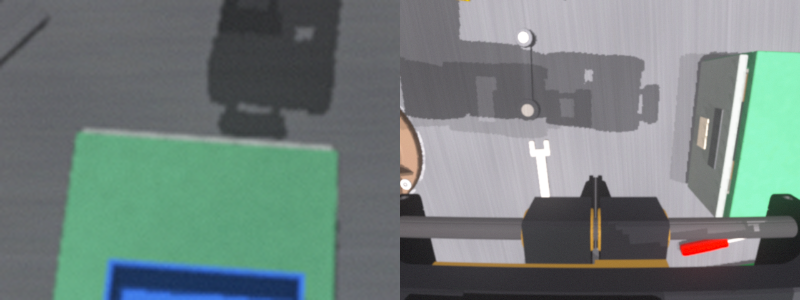

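```bash
python3 - <<'E'
from h import *
import pickle
np.set_printoptions(precision=1,suppress=True)
c,w=pickle.load(open('s11.pkl','rb'))
k=w['pixels'].astype(int);hsv=cv2.cvtColor(w['pixels'],cv2.COLOR_BGR2HSV)
for r in(120,160,200,240,280):
    g=np.nonzero((hsv[r,480:640,1]>75)&(hsv[r,480:640,0]>60)&(hsv[r,480:640,2]>120))[0]+480
    b=np.nonzero((hsv[r,480:640,1]<40)&(hsv[r,480:640,2]>150))[0]+480
    b=b[b<g.min()+3]
    s=b[np.r_[True,np.diff(b)<2]] if len(b) else b
    print(r,'green from',g.min(),'white',b[-12:], 'cab face@150',onz(w,[[g.min()-.5,r]],150)[0][:2],'front outer@134',onz(w,[[b[b>g.min()-25].min()-.5,r]],134)[0][:2] if len(b) else '')
E
python3 g.py
```

```text
120 green from 563 white [542 543 544 545 546 547 548 549 550 551 552 553] cab face@150 [670.5  69.9] front outer@134 [660.4  71. ]
160 green from 555 white [536 537 538 539 540 541 542 543 544 545 546 547] cab face@150 [665.9  39.7] front outer@134 [656.9  39.3]
200 green from 549 white [529 530 531 532 533 534 535 536 537 538 539 540] cab face@150 [663.   8.] front outer@134 [653.4   6.1]
240 green from 541 white [523 524 525 526 527 528 529 530 531 532 533 534] cab face@150 [658.5 -25.3] front outer@134 [649.9 -28.9]
280 green from 536 white [517 518 519 520 521 522 523 524 525 526 527 528] cab face@150 [656.6 -60.9] front outer@134 [646.5 -66.1]
t 27.4 pos [469.5  -0.7 284.8] rot [-3.1416e+00  1.0000e-04  1.4757e+00] yaw 84.55 open 0.5 gf 0.0 F [-0.5 -0.4  0.4] q [-0.14  0.19  1.82 -0.    1.13 -0.05]
```

The front sits about 10–12 mm proud of the cabinet face. That matches its own 12 mm thickness, so it is seated against the cabinet. Handing in.

```bash
python3 -c "
from cell import env
print(env.job_done())"
```

```text
the job is handed in; nothing more can be done
None
```

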